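# Drive a stuck bushing out of a knock-out stand at the jeweller's bench

### The job

Take the green-handled drift out of the wooden rack, put its steel rod into the bore of the grey metal knock-out stand and push the brass bushing down until it drops out of the bore into the tray beneath. Push the drift fully home, so that its brass collar rests on the stand, and leave it standing there; leave the wooden-handled burnisher in its place in the rack.

Things in the scene. Friction and masses are not known exactly. Their poses are not given: they have to be found in the camera images.
- drift: Tool to use, upright in one of 2 holes (110 mm apart) of a wooden rack, rack top 70 mm up. Steel rod 14 mm across, 60 long, flat end; brass collar 56 mm across, 8 thick, resting on the rack; straight round bright green handle 28 mm across, 80 long. 0.2 kg. Origin: centre of the rod's bottom end; z up the tool: collar underside at 60, handle from 68 to 148 mm.
- burnisher: Not to be used: stands in the rack's other hole. Same brass collar and handle size, but the handle is dark wood with a rounded ball-like top (at z = 160 mm, 170 above the bench), and the rod is thin and pointed. Origin: on its axis, 60 mm below the collar's underside; z up the tool.
- stand: Fixed: grey metal plate 100 x 110, 45 mm thick, top 115 mm above the bench, on side walls (+y, -y) over a tray (floor 4 mm up, 12 mm lips). Vertical bore 36 mm wide, flared 4 mm at the mouth, through its middle (115 to 70 mm up). Spring catches in it hold the bushing, yield to 5 to 15 N and drag on it until it is through. Origin: centre of the underside, on the bore's axis; z up.
- bushing: Brass bushing in the stand's bore: 33 mm across, 24 long, lower 7 mm tapered to 25 mm, flat top with an 8 mm dark centre mark, about 0.09 kg. At first its top is about 18 mm below the bore's mouth; it drops free once its top is pushed about 50 mm below the mouth. Origin: centre of its tapered lower end; z to its flat top.

How it is judged:
By the outcome, as a careful person would: the job done as asked, in the order asked, and still so for the second after the job is handed in, with the robot touching nothing.
It also fails if it takes over 48 s, if anything falls off the work surface, if the arm or the gripper's body presses on something with over 40 N, if the wrist force passes 120 N, or if a joint passes its speed limit or range.

### The arm

A 6-joint arm with a two-finger parallel gripper is mounted at the origin on the work surface. World frame = base frame: x ahead of the robot, y to its left, z up, the work surface at z = 0. Lengths are in m, angles in rad, forces in N, time in s.
With the tool pointing down it reaches from about 0.325 to 0.875 m from the base axis. Payload 4.4 kg.
Tool frame: the origin (TCP) lies on the centre line of the jaws, within the pads' length; the fingertips stand 11 mm ahead of it and the grasp point (between the pads) lies 8 mm behind it; z points along the fingers, y is the line along which they close (so a half turn about z gives the same grasp; the last joint's range is limited). The gripper opens to 85 mm and grips with 20 to 120 N. Pads are 22 mm wide; open, the fingers measure 114 mm over their backs; the gripper's body (76 mm by 85 mm) begins 54 mm behind the grasp point. The pads swing forward as they close: fully open they stand 13 mm farther back than shut.
Start: joints at [0.986, 0.207, 1.542, -0, 1.393, -0.15], TCP at [0.242, 0.521, 0.242] pointing down, gripper open.
Joint ranges: [-2.73, 2.73], [-0.86, 2.22], [0.23, 2.46], [-1.11, 4.25], [0.08, 2.63], [-2.82, 2.82]. Speed limits (rad/s): [2.79, 2.79, 3.14, 3.14, 3.14, 3.14].

### API

Orientations are given as a unit quaternion [w, x, y, z].
In Python, from station import arm gives the robot as it stands. The module is installed in compiled form; this text tells all that it offers.
- The arm moves only by the tool send_path, called after "Call:" as name(argument=value, ...) on one line, values as JSON. Schema: {"type":"object","properties":{"rows":{"type":"array","items":{"type":"array","items":{"type":"number"},"minItems":7,"maxItems":7},"minItems":1,"maxItems":10},"grip_n":{"type":"number"},"only":{"type":"string"},"quiet":{"type":"boolean"},"lines":{"type":"string"}},"required":["rows"],"additionalProperties":false}. rows is a list of rows, 1 to 10 of them, each of 7 numbers: the opening from 0.0 (shut) to 1.0 (fully open), then dx, dy, dz in shares of the most that a row can go, 1 being 50 mm, then a rotation vector rx, ry, rz in fractions of the full range, 1 being pi rad; each row shifts and turns the commanded pose from where the row before left it, along the tool's axes as they then stand; what a row does not reach is not made up. A row lasts 1/10 s, in which the tool goes at most 0.05 m and 0.15 rad, less where a joint would pass 70% of its speed; a pose out of reach is approached as far as the arm can. The fingers move at their own pace and stop on an object; grip_n is the grip in N (left out, the last holds). Time passes only in rows, so rows that do not move let the fingers close. The tool returns the time, the measured TCP pose, the force, the opening and the grip force at its end. only (a regular expression) keeps the lines of the reply that match it, lines (a string "A,B") keeps lines A to B, and quiet returns only ok. A shift or turn number past 1, either way, is cut back to 1. Input that does not fit is refused with a message, and nothing moves.
- arm.get_state(): the state, without advancing time (a new reading comes with each control period).
- arm.capture(name): name is "side" or "top"; returns a dict with "pixels" (400x640x3 uint8, red, green, blue), "fx", "fy", "cx", "cy" (pixels), "rvec" (rotation vector, rad) and "tvec" (3), from world to camera coordinates, as OpenCV has them. Camera axes: x right, y down, z forward; pixel columns grow to the right and rows downward; lengths in m; the calibration is good to about 2 mm. A picture is of the moment at which its call begins. There is no depth.
- arm.finish_job(): hands the job in; it is judged then, once.
Trained networks look in the newest picture that a camera, given by its name, has taken for a name from the list of things; names that differ only in an ending like _2 or _b are one class to them, and where a whole thing is asked for, a point or a joint stands for the part that bears it (a point fixed in the world has none). Each returns a list of dicts, best first, with "confidence" (0 to 1); they miss things now and then, are a little off and sometimes report something else, mostly with a low value. They report only what shows in the picture. A call takes as long as a camera call.
- arm.find_in(target, camera): "position" ([column, row] in pixels, amid what is visible of it).
- arm.mark_of(target, camera): "position" ([column, row] in pixels: a listed point, or the origin of a listed thing).
The state is a dict: "t": time; "q": joint angles; "joint_vel": joint speeds; "tau": joint torques, N m; "tcp_pos": TCP position; "ee_rot": TCP orientation; "ft_force": force on the tool from outside, world axes, zero at the start; "moment": the same for the moment, N m; "grip_width": opening from 0.0 (shut) to 1.0 (fully open); "gripper_force": force on a finger pad.
Only numpy, scipy, OpenCV 4.12 (cv2) and the standard library are available. Lean on these libraries where they do the work, as an engineer would, in place of code of your own. Each camera call takes 0.05 s, during which the arm holds its last target. There are 200 camera calls.

## Working session

There is one attempt and no reset: what is moved stays moved. The work goes in short steps, Python scripts to look and compute and a tool call to move; the robot and the scene stay as the last step left them, time stands still between calls to the robot, and variables do not carry over. Pictures are saved under pics/ and viewed, at most 10 in all, crops included, and the job is handed in when it is done.

```bash
mkdir -p pics; cat > h.py <<'E'
import numpy as np, cv2
from station import arm
def cap(n,save=None):
    c=arm.capture(n)
    if save: cv2.imwrite('pics/'+save+'.png',c['pixels'][:,:,::-1])
    return c
def ray(c,p):
    R=cv2.Rodrigues(np.array(c['rvec'],float))[0]; t=np.array(c['tvec'],float)
    d=R.T@np.array([(p[0]-c['cx'])/c['fx'],(p[1]-c['cy'])/c['fy'],1.]); return -R.T@t, d/np.linalg.norm(d)
def tri(c1,p1,c2,p2):
    o1,d1=ray(c1,p1);o2,d2=ray(c2,p2)
    s=np.linalg.lstsq(np.c_[d1,-d2],o2-o1,rcond=None)[0]
    a=o1+s[0]*d1;b=o2+s[1]*d2
    return (a+b)/2,np.linalg.norm(a-b)
def atz(c,p,z):
    o,d=ray(c,p); return o+d*(z-o[2])/d[2]
def proj(c,P):
    K=np.array([[c['fx'],0,c['cx']],[0,c['fy'],c['cy']],[0,0,1.]])
    return cv2.projectPoints(np.array(P,float).reshape(-1,1,3),np.array(c['rvec'],float),np.array(c['tvec'],float),K,None)[0].reshape(-1,2)
E
python3 - <<'E'
from h import *
s=cap('side','s0');t=cap('top','t0')
print([np.round(ray(c,(320,200)),3) for c in(s,t)])
for n in('drift','burnisher','stand','bushing'):
  m={}
  for c in('side','top'):
    f=arm.find_in(n,c);k=arm.mark_of(n,c);m[c]=k
    print(n,c,[(np.round(x['position']),round(x['confidence'],2)) for x in f[:2]],[(np.round(x['position'],1),round(x['confidence'],2)) for x in k[:2]])
  if m['side'] and m['top']: print(tri(s,m['side'][0]['position'],t,m['top'][0]['position']))
print(arm.get_state())
E
```

```text
[array([[ 0.411, -0.589,  0.843],
       [ 0.137,  0.624, -0.77 ]]), array([[ 0.394,  0.047,  0.775],
       [ 0.193,  0.004, -0.981]])]
drift side [(array([292., 116.]), 0.7)] [(array([293.2, 143. ]), 0.67)]
drift top [(array([183., 194.]), 0.77)] [(array([198.8, 201.9]), 0.63)]
(array([0.53134486, 0.27043104, 0.02786724]), np.float64(0.00529042986092439))
burnisher side [(array([307., 148.]), 0.65)] [(array([309.7, 171.9]), 0.72)]
burnisher top [(array([246., 189.]), 0.62)] [(array([253.6, 198.1]), 0.9)]
(array([0.54875823, 0.17368782, 0.0152299 ]), np.float64(0.007000525206155287))
stand side [(array([326., 325.]), 0.73)] [(array([326.7, 336.6]), 0.92)]
stand top [(array([491., 222.]), 0.61)] [(array([476.5, 225.9]), 0.96)]
(array([ 0.50166055, -0.23992117,  0.00832493]), np.float64(0.001868478848792106))
bushing side [(array([323., 316.]), 0.59)] [(array([324.2, 321. ]), 0.51)]
bushing top [(array([491., 220.]), 0.48), (array([183., 193.]), 0.19)] [(array([486. , 222.6]), 0.75)]
(array([ 0.49838467, -0.23479855,  0.06637406]), np.float64(0.0003539434381362062))
{'t': 0.9, 'q': array([ 9.85486143e-01,  2.06579489e-01,  1.54147594e+00, -2.58290982e-06,
        1.39353121e+00, -1.50523961e-01]), 'joint_vel': array([ 0.00011703,  0.00175078,  0.00098657,  0.0009705 , -0.00174733,
       -0.00055116]), 'tau': array([-1.59616113e-03, -3.83042943e+01, -2.91973865e+01, -3.69561549e-04,
        5.94509456e-04, -1.36990826e-05]), 'tcp_pos': array([0.24222573, 0.52149533, 0.24230477]), 'ee_rot': array([2.26765821e-06, 2.15684606e-01, 9.76463082e-01, 2.34848305e-06]), 'ft_force': array([-0.34600807, -0.62235524, -0.07594846]), 'moment': array([0.01169208, 0.02457434, 0.02643478]), 'gripper_force': 0.0, 'grip_width': 0.9995498554538361}
```

View pics/s0.png

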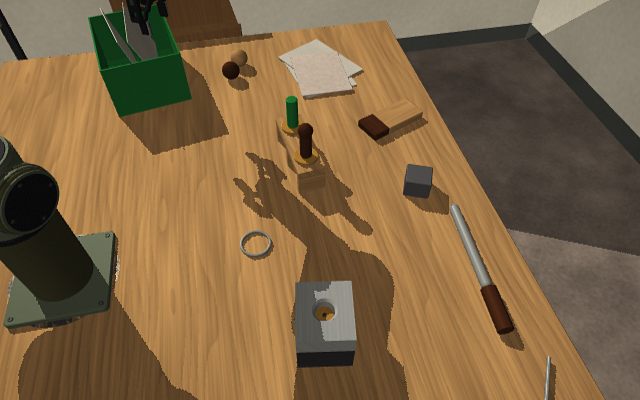

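View pics/t0.png

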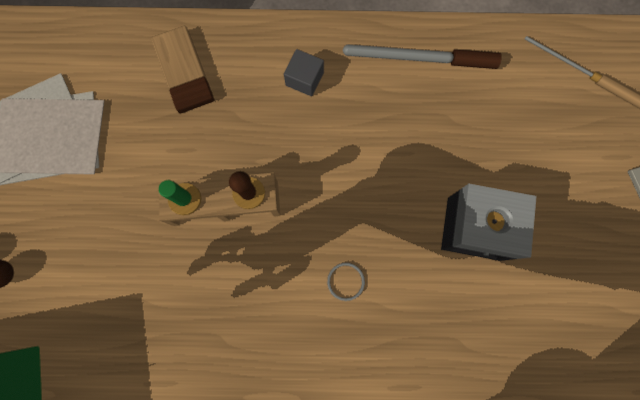

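The side view shows the green drift at (292,112), the burnisher at (306,142) and the stand bore at (324,312). The top view shows the green top at (168,188), the burnisher top at (240,182) and the bore at (497,220).

```bash
cat > m.py <<'E'
from h import *
from scipy.optimize import least_squares
def gmask(c,box):
    hsv=cv2.cvtColor(c['pixels'],cv2.COLOR_RGB2HSV); m=cv2.inRange(hsv,(45,120,30),(80,255,255))
    k=np.zeros_like(m);x0,y0,x1,y1=box;k[y0:y1,x0:x1]=m[y0:y1,x0:x1]
    n,l,s,ce=cv2.connectedComponentsWithStats(k); i=1+np.argmax(s[1:,4]); return (l==i).astype(np.uint8),s[i],ce[i]
a=np.linspace(0,2*np.pi,32)
def cyl(P,r,h,ax=(0,0,1)):
    ax=np.array(ax,float);ax/=np.linalg.norm(ax)
    u=np.cross(ax,[1,0,0]);u/=np.linalg.norm(u);v=np.cross(ax,u)
    ring=np.outer(np.cos(a),u)*r+np.outer(np.sin(a),v)*r
    return np.r_[P+ring,P+ring+h*ax]
def hullc(c,pts):
    m=np.zeros((1600,2560),np.uint8);h=cv2.convexHull(np.float32(proj(c,pts)))
    M=cv2.moments(h);return np.array([M['m10'],M['m01']])/M['m00'],M['m00']
def handle(cs,cens,x0):
    f=lambda p:np.r_[tuple(hullc(c,cyl(p,.014,.08))[0]-e for c,e in zip(cs,cens))]
    r=least_squares(f,x0,x_scale=.01,diff_step=1e-4);return r.x,r.fun
E
python3 - <<'E'
from m import *
s=cap('side');t=cap('top')
M=[gmask(s,(270,85,320,140)),gmask(t,(150,170,205,220))]
print([m[1] for m in M])
p,f=handle([s,t],[m[2] for m in M],[.54,.26,.08]);print('handle base',p,f)
print('areas',[hullc(c,cyl(p,.014,.08))[1] for c in(s,t)])
print('burnisher collar z.08',atz(t,(250,193),.078),'ball',tri(s,(306,130),t,(239,182)))
print('bore est',atz(t,(497,220),.1),atz(s,(324,312),.1))
A=s['pixels'][270:375,280:370];B=t['pixels'][175:270,435:545]
A=cv2.resize(A,None,fx=4,fy=4,interpolation=2);B=cv2.resize(B,None,fx=4,fy=4,interpolation=2)
o=np.zeros((420,800,3),np.uint8);o[:420,:360]=A;o[:380,360:800]=B
cv2.imwrite('pics/c1.png',o[:,:,::-1])
E
```

```text
[array([286,  96,  12,  32, 342], dtype=int32), array([159, 180,  32,  26, 511], dtype=int32)]
handle base [0.53063307 0.2824943  0.0780581 ] [-0.16813539  0.06112142 -0.00500447 -0.11866773]
areas [372.5031573603628, 586.6558334318688]
burnisher collar z.08 [0.54145661 0.1695801  0.078     ] ball (array([0.54436136, 0.17461344, 0.15125804]), np.float64(0.0027840806873248906))
bore est [ 0.4981553  -0.23967764  0.1       ] [ 0.49766684 -0.23382221  0.1       ]
```

View pics/c1.png

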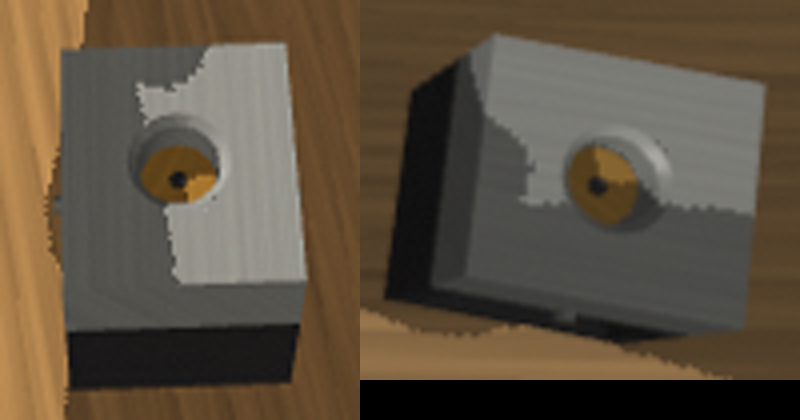

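Both crops are clear. The bore mouth is at about side (324.7,309.5) and top (499.0,219.3), and the bushing mark is at about side (324,314.3) and top (493.9,220.9).

```bash
python3 - <<'E'
from m import *
s=cap('side');t=cap('top')
cs=lambda x,y:(280+x/4-.375,270+y/4-.375)
ct=lambda x,y:(435+(x-360)/4-.375,175+y/4-.375)
print('mouth',tri(s,cs(180,160),t,ct(617.5,178.5)))
print('mark',tri(s,cs(178,179),t,ct(597,185)))
T=np.array([atz(t,ct(*p),.115) for p in((495,35),(765,84),(743,327),(467,290))])
print('top corners',T.round(4).tolist(),T.mean(0))
S=np.array([atz(s,cs(*p),.115) for p in((62,50),(286,44),(306,280),(64,283))])
print('side corners',S.round(4).tolist(),S.mean(0))
print('mark at .097',atz(s,cs(178,179),.097),atz(t,ct(597,185),.097))
print('corner tri',tri(s,cs(62,50),t,ct(495,35)),tri(s,cs(286,44),t,ct(495,35)))
# overlay check of the mouth circle
for n in range(3): pass
E
```

```text
mouth (array([ 0.49755582, -0.2367719 ,  0.11458559]), np.float64(0.000782197874072617))
mark (array([ 0.49734328, -0.23622197,  0.0958031 ]), np.float64(0.00014126483338972907))
top corners [[0.5553, -0.1911, 0.115], [0.5366, -0.2991, 0.115], [0.439, -0.2815, 0.115], [0.4518, -0.1741, 0.115]] [ 0.49568594 -0.2364235   0.115     ]
side corners [[0.4581, -0.1745, 0.115], [0.556, -0.1919, 0.115], [0.5367, -0.2992, 0.115], [0.4401, -0.2803, 0.115]] [ 0.49772905 -0.23647481  0.115     ]
mark at .097 [ 0.49727659 -0.23677881  0.097     ] [ 0.49708946 -0.23572155  0.097     ]
corner tri (array([ 0.50011073, -0.1831352 ,  0.1529471 ]), np.float64(0.09092830789302195)) (array([ 0.5558664 , -0.19142286,  0.11400769]), np.float64(0.0006964295498629536))
```

The rows are not in the units I measure in: shifts go in shares of 50 mm and turns go in shares of pi rad. I convert before sending: 0.146 rad / 3.1416 = 0.0465.

Call:
send_path(rows=[[1, 0, 0, 0, 0, 0, 0.0465], [1, 0, 0, 0, 0, 0, 0.0465], [1, 0, 0, 0, 0, 0, 0.0465], [1, 0, 0, 0, 0, 0, 0.0465], [1, 0, 0, 0, 0, 0, 0.0465], [1, 0, 0, 0, 0, 0, 0.0465], [1, 0, 0, 0, 0, 0, 0.0465], [1, 0, 0, 0, 0, 0, 0]], grip_n=100)

```text
t: 1.9
tcp_pos: [0.2422, 0.5215, 0.2423]
ee_rot: [-0.0, 0.666, 0.746, 0.0]
ft_force: [-0.2, 0.2, 0.4]
grip_width: 1.001
gripper_force: 0.0
```

Call:
send_path(rows=[[1, -0.68, 0.64, 0, 0, 0, 0], [1, -0.68, 0.64, 0, 0, 0, 0], [1, -0.68, 0.64, 0, 0, 0, 0], [1, -0.68, 0.64, 0, 0, 0, 0], [1, -0.68, 0.64, 0, 0, 0, 0], [1, -0.68, 0.64, 0, 0, 0, 0], [1, -0.68, 0.64, 0, 0, 0, 0], [1, -0.68, 0.64, 0, 0, 0, 0], [1, 0, 0, 0, 0, 0, 0]])

```text
t: 2.8
tcp_pos: [0.5318, 0.2761, 0.2423]
ee_rot: [0.001, 0.667, 0.745, 0.0]
ft_force: [-0.4, 1.0, 0.2]
grip_width: 1.001
gripper_force: 0.0
```

```bash
cat > st.py <<'E'
from h import *
import sys
from scipy.spatial.transform import Rotation as Ro
s=arm.get_state();q=s['ee_rot'];R=Ro.from_quat([q[1],q[2],q[3],q[0]]).as_matrix()
print('t',s['t'],'p',s['tcp_pos'].round(4),'F',np.round(s['ft_force'],1),'w',round(s['grip_width'],3),'g',s['gripper_force']);print(R.round(3).tolist())
if len(sys.argv)>3: print('d tool',(R.T@(np.array(list(map(float,sys.argv[1:4])))-s['tcp_pos'])).round(4))
E
python3 st.py .5306 .2825 .112
```

```text
t 2.8 p [0.5318 0.2761 0.2423] F [-0.4  1.   0.2] w 1.001 g 0.0
[[-0.11, 0.994, 0.003], [0.994, 0.11, -0.002], [-0.002, 0.002, -1.0]]
d tool [ 0.0067 -0.0008  0.1303]
```

Converted, 0.04 m is 0.8, 0.03 m is 0.6.

Call:
send_path(rows=[[1, 0.134, -0.016, 0, 0, 0, 0], [1, 0, 0, 0.8, 0, 0, 0], [1, 0, 0, 0.8, 0, 0, 0], [1, 0, 0, 0.6, 0, 0, 0], [1, 0, 0, 0.4, 0, 0, 0], [1, 0, 0, 0, 0, 0, 0], [1, 0, 0, 0, 0, 0, 0]])

```text
t: 3.5
tcp_pos: [0.525, 0.2884, 0.1126]
ee_rot: [-0.0, 0.665, 0.747, -0.0]
ft_force: [-0.7, 0.7, 0.7]
grip_width: 1.005
gripper_force: 0.0
```

```bash
python3 st.py .5306 .2825 .112; python3 - <<'E'
from m import *
s=cap('side');t=cap('top')
for c,b in((s,(270,85,320,140)),(t,(150,170,205,220))):
  try:print(gmask(c,b)[1])
  except Exception as e:print(e)
A=cv2.resize(s['pixels'][40:190,230:380],None,fx=2.6,fy=2.6);B=cv2.resize(t['pixels'][120:270,120:270],None,fx=2.6,fy=2.6)
cv2.imwrite('pics/c2.png',np.hstack([A,B])[:,:,::-1])
E
```

```text
t 3.5 p [0.525  0.2884 0.1126] F [-0.7  0.7  0.7] w 1.005 g 0.0
[[-0.117, 0.993, -0.0], [0.993, 0.117, 0.0], [0.0, -0.0, -1.0]]
d tool [-0.0065  0.0049  0.0006]
[286  96  12  32 341]
[166 181  25  25 402]
```

View pics/c2.png

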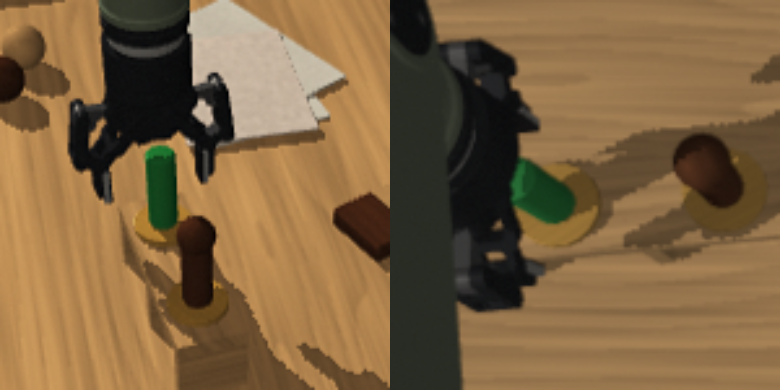

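The jaws straddle the green handle, with the handle top at about (159,150) in the crop. The TCP is about 8 mm off centre, because the earlier reading lagged, so I'll correct that and close.

Call:
send_path(rows=[[1, -0.13, 0.098, 0, 0, 0, 0], [1, 0, 0, 0, 0, 0, 0], [1, 0, 0, 0, 0, 0, 0]])

```text
t: 3.9
tcp_pos: [0.5324, 0.2809, 0.1132]
ee_rot: [0.0, 0.666, 0.746, 0.001]
ft_force: [-0.2, -0.1, -0.5]
grip_width: 1.003
gripper_force: 0.0
```

Call:
send_path(rows=[[0, 0, 0, 0, 0, 0, 0], [0, 0, 0, 0, 0, 0, 0], [0, 0, 0, 0, 0, 0, 0], [0, 0, 0, 0, 0, 0, 0], [0, 0, 0, 0, 0, 0, 0], [0, 0, 0, 0, 0, 0, 0], [0, 0, 0, 0, 0, 0, 0], [0, 0, 0, 0, 0, 0, 0]], grip_n=100)

```text
t: 4.7
tcp_pos: [0.5315, 0.2811, 0.1125]
ee_rot: [-0.0, 0.666, 0.746, 0.0]
ft_force: [-2.0, 0.6, 3.0]
grip_width: 0.308
gripper_force: 98.2
```

```bash
python3 st.py .5306 .2825 .112
```

```text
t 4.7 p [0.5315 0.2811 0.1125] F [-2.   0.6  3. ] w 0.308 g 98.20570707321167
[[-0.114, 0.993, 0.0], [0.993, 0.114, 0.0], [0.0, 0.0, -1.0]]
d tool [ 0.0014 -0.0008  0.0005]
```

Converted, -0.03 m is -0.6, -0.02 m is -0.4.

Call:
send_path(rows=[[0, 0, 0, -0.4, 0, 0, 0], [0, 0, 0, -0.6, 0, 0, 0], [0, 0, 0, -0.6, 0, 0, 0], [0, 0, 0, -0.6, 0, 0, 0], [0, 0, 0, -0.6, 0, 0, 0], [0, 0, 0, -0.6, 0, 0, 0], [0, 0, 0, -0.4, 0, 0, 0], [0, 0, 0, 0, 0, 0, 0], [0, 0, 0, 0, 0, 0, 0]])

```text
t: 5.6
tcp_pos: [0.5313, 0.2809, 0.3012]
ee_rot: [-0.0, 0.666, 0.746, -0.001]
ft_force: [-1.3, -0.0, -2.4]
grip_width: 0.305
gripper_force: 98.4
```

```bash
python3 st.py .4974 -.2366 .292; python3 - <<'E'
from m import *
s=cap('side');t=cap('top')
A=cv2.resize(s['pixels'][20:220,230:430],None,fx=1.9,fy=1.9);B=cv2.resize(t['pixels'][100:300,80:280],None,fx=1.9,fy=1.9)
cv2.imwrite('pics/c3.png',np.hstack([A,B])[:,:,::-1])
E
```

```text
t 5.6 p [0.5313 0.2809 0.3012] F [-1.3 -0.  -2.4] w 0.305 g 98.43629121780396
[[-0.114, 0.994, -0.001], [0.994, 0.114, -0.0], [-0.0, -0.001, -1.0]]
d tool [-0.5103 -0.0924  0.0094]
```

View pics/c3.png

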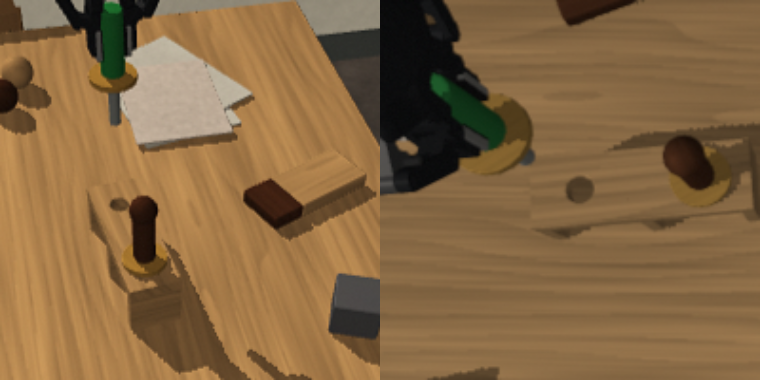

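The drift is out of the rack and hangs vertically, with its rod tip at about (115,123) in the crop. The burnisher is still in place. Now I'll carry it to the stand.

Converted, -0.034 m is -0.68, -0.03 m is -0.6.

Call:
send_path(rows=[[0, -0.4, -0.08, 0, 0, 0, 0], [0, -0.6, -0.12, 0, 0, 0, 0], [0, -0.68, -0.12, 0, 0, 0, 0], [0, -0.68, -0.12, 0, 0, 0, 0], [0, -0.68, -0.12, 0, 0, 0, 0], [0, -0.68, -0.12, 0, 0, 0, 0], [0, -0.68, -0.12, 0, 0, 0, 0], [0, -0.68, -0.12, 0, 0, 0, 0], [0, -0.68, -0.12, 0, 0, 0, 0]])

```text
t: 6.6
tcp_pos: [0.5114, -0.0122, 0.3]
ee_rot: [-0.002, 0.666, 0.746, -0.001]
ft_force: [0.4, -0.6, -1.6]
grip_width: 0.308
gripper_force: 98.5
```

Call:
send_path(rows=[[0, -0.68, -0.12, 0, 0, 0, 0], [0, -0.68, -0.12, 0, 0, 0, 0], [0, -0.68, -0.12, 0, 0, 0, 0], [0, -0.68, -0.12, 0, 0, 0, 0], [0, -0.68, -0.12, 0, 0, 0, 0], [0, -0.68, -0.12, 0, 0, 0, 0], [0, -0.4, -0.08, 0, 0, 0, 0], [0, 0, 0, 0, 0, 0, 0], [0, 0, 0, 0, 0, 0, 0], [0, 0, 0, 0, 0, 0, 0]])

```text
t: 7.6
tcp_pos: [0.4981, -0.2368, 0.3012]
ee_rot: [-0.001, 0.665, 0.747, 0.0]
ft_force: [-1.3, -0.0, -1.9]
grip_width: 0.308
gripper_force: 98.5
```

```bash
python3 st.py .4974 -.2366 .262; python3 - <<'E'
from m import *
s=cap('side','s4');t=cap('top')
# rod tip: bottom steel; measure handle where visible
for n in('drift',):
  m={}
  for c in('side','top'):
    m[c]=arm.mark_of(n,c);print([(np.round(x['position'],1),round(x['confidence'],2)) for x in m[c][:2]])
  if m['side'] and m['top']: print(tri(s,m['side'][0]['position'],t,m['top'][0]['position']))
A=cv2.resize(s['pixels'][180:380,220:420],None,fx=1.9,fy=1.9);B=cv2.resize(t['pixels'][110:310,400:600],None,fx=1.9,fy=1.9)
cv2.imwrite('pics/c4.png',np.hstack([A,B])[:,:,::-1])
E
```

```text
t 7.6 p [ 0.4981 -0.2368  0.3012] F [-1.3 -0.  -1.9] w 0.308 g 98.52739334106445
[[-0.115, 0.993, -0.002], [0.993, 0.115, 0.002], [0.002, -0.001, -1.0]]
d tool [ 0.0002 -0.0006  0.0392]
[(array([326.7, 281.6]), 0.73)]
[(array([522.7, 207.4]), 0.65)]
(array([ 0.50077088, -0.23333565,  0.20231983]), np.float64(0.0002578386313232365))
```

View pics/c4.png

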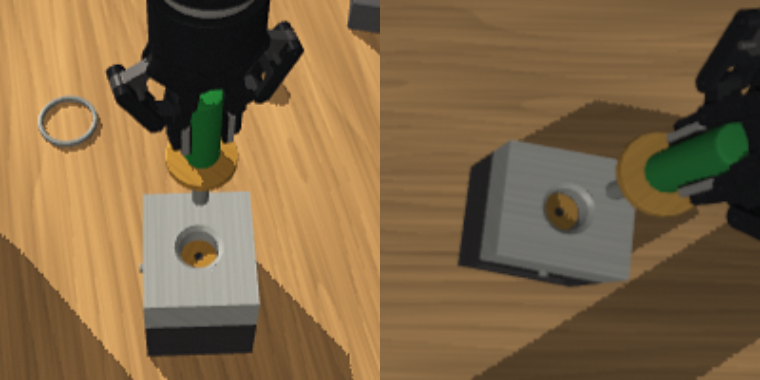

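The drift hangs upright above the stand. The tip triangulates within about 4 mm of the bore axis at z≈0.20, and the bore clearance is 11 mm. Now I'll lower it.

Converted, 0.02 m is 0.4, 0.01 m is 0.2.

Call:
send_path(rows=[[0, -0.04, -0.02, 0.2, 0, 0, 0], [0, 0, 0, 0.4, 0, 0, 0], [0, 0, 0, 0.4, 0, 0, 0], [0, 0, 0, 0.4, 0, 0, 0], [0, 0, 0, 0.3, 0, 0, 0], [0, 0, 0, 0.2, 0, 0, 0], [0, 0, 0, 0, 0, 0, 0], [0, 0, 0, 0, 0, 0, 0]])

```text
t: 8.6
tcp_pos: [0.498, -0.2404, 0.2077]
ee_rot: [0.0, 0.666, 0.746, 0.0]
ft_force: [-0.4, 0.0, -1.3]
grip_width: 0.3
gripper_force: 98.5
```

```bash
python3 st.py .4974 -.2366 .157;  python3 - <<'E'
from m import *
s=cap('side');t=cap('top')
A=cv2.resize(s['pixels'][220:370,250:400],None,fx=2.6,fy=2.6);B=cv2.resize(t['pixels'][150:300,420:570],None,fx=2.6,fy=2.6)
cv2.imwrite('pics/c5.png',np.hstack([A,B])[:,:,::-1])
E
```

```text
t 8.6 p [ 0.498  -0.2404  0.2077] F [-0.4  0.  -1.3] w 0.3 g 98.51327776908875
[[-0.114, 0.993, 0.001], [0.993, 0.114, -0.0], [-0.001, 0.001, -1.0]]
d tool [ 0.0039 -0.0001  0.0507]
```

View pics/c5.png

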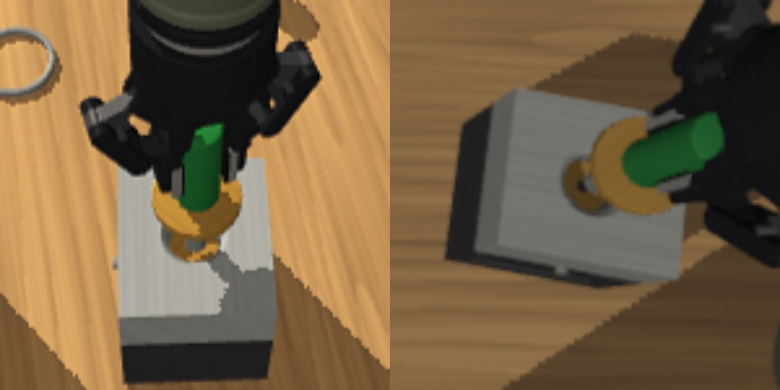

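The rod tip is inside the bore mouth, at about (196,243) in the crop and clear of the walls. Now I'll push.

Converted, 0.005 m is 0.1, 0.0015 m is 0.03.

Call:
send_path(rows=[[0, 0.03, 0, 0.1, 0, 0, 0], [0, 0, 0, 0.1, 0, 0, 0], [0, 0, 0, 0.1, 0, 0, 0], [0, 0, 0, 0.1, 0, 0, 0], [0, 0, 0, 0.1, 0, 0, 0], [0, 0, 0, 0, 0, 0, 0]], grip_n=120)

```text
t: 9.3
tcp_pos: [0.4968, -0.2384, 0.1812]
ee_rot: [-0.001, 0.666, 0.746, -0.0]
ft_force: [-0.1, 0.5, -2.3]
grip_width: 0.303
gripper_force: 118.3
```

Call:
send_path(rows=[[0, 0, 0, 0.1, 0, 0, 0], [0, 0, 0, 0.1, 0, 0, 0], [0, 0, 0, 0.1, 0, 0, 0], [0, 0, 0, 0, 0, 0, 0], [0, 0, 0, 0, 0, 0, 0]])

```text
t: 9.8
tcp_pos: [0.4972, -0.2385, 0.1668]
ee_rot: [-0.0, 0.666, 0.746, -0.0]
ft_force: [-0.4, 0.1, -1.7]
grip_width: 0.301
gripper_force: 118.2
```

```bash
python3 st.py .4974 -.2366 .157
```

```text
t 9.8 p [ 0.4972 -0.2385  0.1668] F [-0.4  0.1 -1.7] w 0.301 g 118.22293639183044
[[-0.114, 0.994, -0.001], [0.994, 0.114, 0.001], [0.001, -0.001, -1.0]]
d tool [0.0019 0.0004 0.0098]
```

```bash
python3 - <<'E'
from m import *
s=cap('side');t=cap('top')
for n in('bushing','drift'):
  for c in('side','top'):
    print(n,c,[(np.round(x['position'],1),round(x['confidence'],2)) for x in arm.mark_of(n,c)[:2]])
A=cv2.resize(s['pixels'][220:370,250:400],None,fx=2.6,fy=2.6);B=cv2.resize(t['pixels'][150:300,420:570],None,fx=2.6,fy=2.6)
cv2.imwrite('pics/c6.png',np.hstack([A,B])[:,:,::-1])
E
```

```text
bushing side []
bushing top []
drift side [(array([322.1, 324.1]), 0.95)]
drift top [(array([486.5, 220.9]), 0.7)]
```

View pics/c6.png

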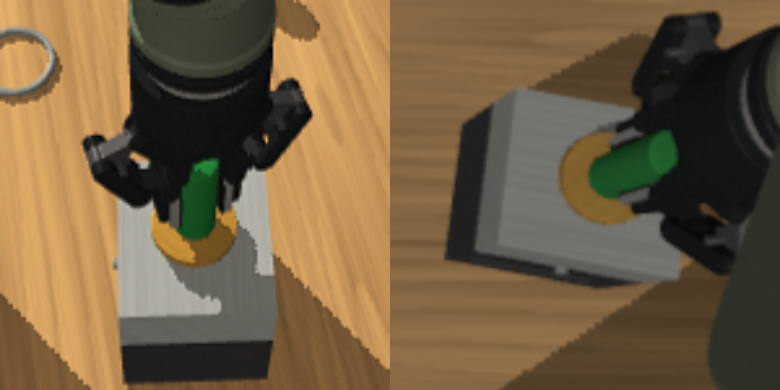

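The rod is nearly all in, with the collar about 10 mm above the stand. I'll finish the stroke and watch the force.

Converted, 0.004 m is 0.08, 0.003 m is 0.06.

Call:
send_path(rows=[[0, 0, 0, 0.08, 0, 0, 0], [0, 0, 0, 0.06, 0, 0, 0], [0, 0, 0, 0, 0, 0, 0]])

```text
t: 10.4
tcp_pos: [0.4969, -0.2383, 0.1594]
ee_rot: [-0.001, 0.666, 0.746, -0.0]
ft_force: [0.3, -0.1, -1.6]
grip_width: 0.304
gripper_force: 118.2
```

Call:
send_path(rows=[[0, 0, 0, 0.02, 0, 0, 0], [0, 0, 0, 0.02, 0, 0, 0], [0, 0, 0, 0, 0, 0, 0]])

```text
t: 10.7
tcp_pos: [0.4974, -0.2387, 0.1581]
ee_rot: [-0.0, 0.666, 0.746, -0.0]
ft_force: [0.1, 0.8, -1.9]
grip_width: 0.3
gripper_force: 118.2
```

Call:
send_path(rows=[[0, 0, 0, 0.02, 0, 0, 0], [0, 0, 0, 0, 0, 0, 0]])

```text
t: 10.9
tcp_pos: [0.4976, -0.2388, 0.1575]
ee_rot: [0.0, 0.666, 0.746, 0.0]
ft_force: [-1.3, -0.6, -1.0]
grip_width: 0.305
gripper_force: 118.5
```

Converted, 0.001 m is 0.02.

Call:
send_path(rows=[[0, 0, 0, 0.02, 0, 0, 0], [0, 0, 0, 0, 0, 0, 0]])

```text
t: 11.1
tcp_pos: [0.4976, -0.2389, 0.1575]
ee_rot: [0.0, 0.666, 0.746, -0.0]
ft_force: [-2.0, 1.5, 5.7]
grip_width: 0.3
gripper_force: 118.5
```

Call:
send_path(rows=[[0, 0, 0, 0.02, 0, 0, 0], [0, 0, 0, 0, 0, 0, 0]])

```text
t: 11.3
tcp_pos: [0.4976, -0.2389, 0.1574]
ee_rot: [0.0, 0.666, 0.746, -0.0]
ft_force: [-3.7, 1.9, 10.3]
grip_width: 0.303
gripper_force: 118.5
```

Call:
send_path(rows=[[0, 0, 0, 0.02, 0, 0, 0], [0, 0, 0, 0, 0, 0, 0]])

```text
t: 11.5
tcp_pos: [0.4977, -0.2389, 0.1575]
ee_rot: [0.0, 0.666, 0.746, -0.0]
ft_force: [-6.3, 2.7, 14.2]
grip_width: 0.296
gripper_force: 118.9
```

The collar is seated at the predicted height (0.157). I'll relieve the load, open and withdraw.

Converted, -0.0025 m is -0.05.

Call:
send_path(rows=[[0, 0, 0, -0.05, 0, 0, 0], [0, 0, 0, 0, 0, 0, 0], [0.6, 0, 0, 0, 0, 0, 0], [0.8, 0, 0, 0, 0, 0, 0], [0.8, 0, 0, 0, 0, 0, 0], [0.8, 0, 0, 0, 0, 0, 0], [0.8, 0, 0, 0, 0, 0, 0]], grip_n=40)

```text
t: 12.2
tcp_pos: [0.4974, -0.2387, 0.1566]
ee_rot: [-0.0, 0.666, 0.746, -0.0]
ft_force: [0.2, -1.1, 0.1]
grip_width: 0.8
gripper_force: 0.0
```

Call:
send_path(rows=[[0.8, 0, 0, -0.2, 0, 0, 0], [0.8, 0, 0, -0.6, 0, 0, 0], [0.8, 0, 0, -0.8, 0, 0, 0], [0.8, 0, 0, -0.8, 0, 0, 0], [0.8, 0, 0, -0.6, 0, 0, 0], [0.8, 0.8, 0, 0, 0, 0, 0], [0.8, 0.8, 0, 0, 0, 0, 0], [0.8, 0.8, 0, 0, 0, 0, 0], [0.8, 0.8, 0, 0, 0, 0, 0], [0.8, 0, 0, 0, 0, 0, 0]])

```text
t: 13.2
tcp_pos: [0.4786, -0.0758, 0.3079]
ee_rot: [-0.0, 0.664, 0.748, 0.001]
ft_force: [0.6, -0.1, 0.3]
grip_width: 0.8
gripper_force: 0.0
```

```bash
python3 - <<'E'
from m import *
s=cap('side');t=cap('top')
for n in('bushing','drift'):
  for c in('side','top'):
    print(n,c,[(np.round(x['position'],1),round(x['confidence'],2)) for x in arm.mark_of(n,c)[:2]])
try:
  M=[gmask(s,(290,240,360,340)),gmask(t,(470,160,580,260))]
  p,f=handle([s,t],[m[2] for m in M],[.497,-.237,.123]);print('handle base',p,f,[m[1] for m in M])
except Exception as e: print(e)
A=cv2.resize(s['pixels'][230:380,250:400],None,fx=2.6,fy=2.6);B=cv2.resize(t['pixels'][150:300,420:570],None,fx=2.6,fy=2.6)
cv2.imwrite('pics/c7.png',np.hstack([A,B])[:,:,::-1])
E
```

```text
bushing side []
bushing top []
drift side [(array([322.6, 323. ]), 0.96)]
drift top []
handle base [ 0.49468521 -0.24931387  0.14587379] [ 0.02414812 -0.00718796  0.00063915  0.02285242] [array([317, 278,  17,  37, 566], dtype=int32), array([527, 208,   8,  12,  64], dtype=int32)]
```

View pics/c7.png

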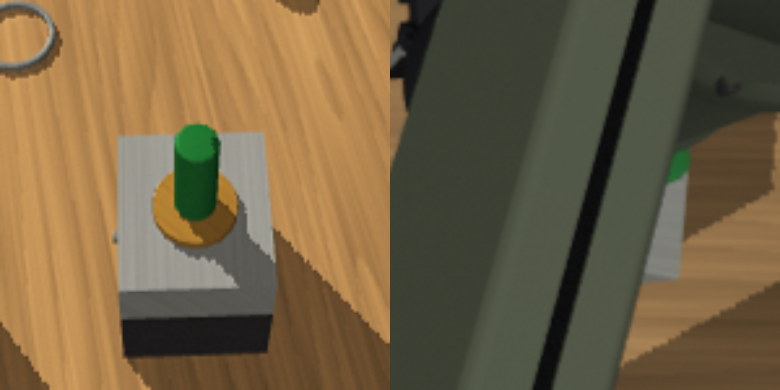

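The drift stands upright with its collar on the plate. The arm blocks the top view, so I'll move it aside to check that view and the tray.

Converted, 0.04 m is 0.8, 0.03 m is 0.6.

Call:
send_path(rows=[[0.8, 0.8, 0, 0, 0, 0, 0], [0.8, 0.8, 0, 0, 0, 0, 0], [0.8, 0.8, 0, 0, 0, 0, 0], [0.8, 0.8, 0, 0, 0, 0, 0], [0.8, 0.8, 0, 0, 0, 0, 0], [0.8, 0.8, 0, 0, 0, 0, 0], [0.8, 0.6, 0, 0, 0, 0, 0], [0.8, 0, 0, 0, 0, 0, 0], [0.8, 0, 0, 0, 0, 0, 0]])

```text
t: 14.4
tcp_pos: [0.4489, 0.1881, 0.3066]
ee_rot: [0.0, 0.666, 0.746, -0.0]
ft_force: [-0.0, 0.7, -0.0]
grip_width: 0.799
gripper_force: 0.0
```

```bash
python3 - <<'E'
from m import *
s=cap('side');t=cap('top')
for n in('bushing','drift','burnisher'):
  for c in('side','top'):
    print(n,c,[(np.round(x['position'],1),round(x['confidence'],2)) for x in arm.mark_of(n,c)[:2]])
M=[gmask(s,(290,240,360,340)),gmask(t,(470,160,580,260))]
p,f=handle([s,t],[m[2] for m in M],[.497,-.237,.123]);print('handle base',p,f,[m[1] for m in M])
B=t['pixels'][170:270,430:560];B=np.clip(B.astype(float)*1.0,0,255)
B=cv2.resize(B.astype(np.uint8),None,fx=4,fy=4);G=(255*(B/255.)**.45).astype(np.uint8)
A=cv2.resize(s['pixels'][60:260,220:348],(256,400))
cv2.imwrite('pics/c8.png',np.hstack([A,G])[:,:,::-1])
E
```

```text
bushing side []
bushing top []
drift side [(array([323. , 323.9]), 0.55)]
drift top [(array([487.4, 219.7]), 0.71)]
burnisher side [(array([306.3, 173.4]), 0.98)]
burnisher top [(array([254.4, 199.1]), 0.92)]
handle base [ 0.4974918  -0.23709949  0.12245049] [-0.10393947  0.03095498 -0.00281046 -0.09876994] [array([317, 278,  17,  37, 567], dtype=int32), array([494, 201,  41,  26, 690], dtype=int32)]
```

View pics/c8.png

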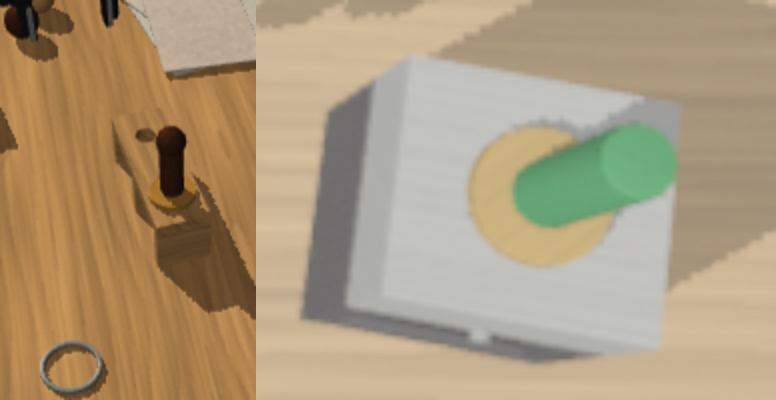

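The handle base measures z = 0.1225 m against 0.123 m expected, so the collar is fully seated on the stand and upright. The burnisher is undisturbed. The rod end went 60 mm below the mouth, past the 50 mm release depth.

```bash
python3 -c "
from station import arm
print(arm.finish_job())"
```

```text
the job is handed in; nothing more can be done
None
```

I handed the job in after about 14.5 s: the drift stands fully home with its collar on the stand and the burnisher is untouched in the rack, but the bushing's drop is inferred, because the rod went 60 mm down (it frees at about 50) while neither camera could see the tray and I read no clear push force.

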